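# Hang the tube rack on its spring rail and tug-test it

### The arm

A 7-joint arm with a two-finger parallel gripper is mounted at the origin on a cart in front of the work surface, level with it; the furniture and walls round the work are solid. World frame = base frame: x ahead of the robot, y to its left, z up, the work surface at z = 0. Lengths are in m, angles in rad, forces in N, time in s.
With the tool pointing down it reaches from about 0.425 to 1.025 m from the base axis. Payload 9.4 kg.
Tool frame: the origin (TCP) lies on the centre line of the jaws, within the pads' length; the fingertips stand 17 mm ahead of it and the grasp point (between the pads) lies 2 mm behind it (manip.nose_length is the distance from the TCP to the fingertips, in m); z points along the fingers, y is the direction in which the jaws open and shut (so a half turn about z gives the same grasp; the last joint's range is limited). The gripper opens to 85 mm and grips with 20 to 120 N. Pads are 22 mm wide; open, the fingers measure 114 mm over their backs; the gripper's body (76 mm by 85 mm) begins 54 mm behind the grasp point. The pads swing forward as they close: fully open they stand 13 mm farther back than shut.
Start: joints at [-1.255, 0.599, -0.003, 1.599, 0.002, 0.943, -0.08], TCP at [0.278, 0.67, 0.248] pointing down, gripper open.
Joint ranges: [-2.57, 2.57], [-0.35, 1.97], [-1.29, 1.29], [0.11, 2.56], [-1.05, 4.19], [0.11, 1.86], [-2.63, 2.63]. Speed limits (rad/s): [2.22, 2.22, 3.01, 3.01, 3.14, 3.14, 3.14].

### API

Orientations are given as a unit quaternion [w, x, y, z].
In Python, from workcell import manip, vision gives the robot as it stands.
- The arm moves only by the shell command python3 -m pendant 'ROWS' [FORCE]. ROWS is JSON, one flat list of numbers, 5 for each row, row after row: the gripper command: -1 is shut, 1 is fully open, values between are in proportion, then the shift along the world's x, y, z scaled (see below), then the turn about the world's z scaled (see below). In form: [grip, x, y, z, turn, grip, x, y, z, turn, ...]. A call has 1 to 20 rows; each row shifts and turns the commanded pose from where the row before left it; what a row does not reach is not made up. The controller multiplies each number of a shift by 15 cm and each number of a turn by 2 rad. A row lasts 1/12 s, in which the tool goes at most 41.7 mm and 7.16 degrees, less where a joint would pass 70% of its speed; a pose out of reach is approached as far as the arm can. A call with a number of a shift or a turn outside -1 to 1 is refused whole. A call with a gripper value outside its range is refused whole. The fingers move at their own pace and stop on an object; FORCE is the grip in N (left out, the last holds). Time passes only in rows, so rows that do not move let the fingers close. It gives the time, the measured TCP pose, the force and the opening at its end, in the units of the state.
- manip.sense(): the state, without advancing time (a new reading comes with each control period).
- vision.read_camera(name): name is "side" or "top" or "wrist"; returns (picture, depth): 420x560x3 uint8, blue, green, red; 420x560 float32, m along the optical axis (not along the pixel's ray), 0 where there is no reading.
- vision.calibration(name): a dict with "fov_y" (degrees; the focal length in pixels is half the picture's height over the tangent of half this angle, whatever the lens; pixels are square), "cx", "cy" (the principal point, pixels), "R" (3x3) and "t" (3): a world point X has camera coordinates R X + t. Camera axes: x right, y down, z forward; pixel columns grow to the right and rows downward; lengths in m; the calibration is good to about 2 mm. A picture is of the moment at which its call begins: read the wrist's pose just before it. calibration takes no time and is no camera call; for the wrist camera it gives the pose at the moment of the call.
- manip.finish_job(): hands the job in, once; it reports no verdict.
The state is a dict: "time": time; "qpos": joint angles; "joint_velocities": joint speeds; "joint_torque": joint torques, N m; "eef_pos": TCP position; "orientation": TCP orientation; "ft_force": force on the tool from outside, world axes, zero at the start; "wrist_torque": the same for the moment, N m; "gripper_width": finger opening in m.
Only numpy, scipy, OpenCV 4.12 (cv2) and the standard library are available. Lean on these libraries where they do the work, as an engineer would, in place of code of your own. Each camera call takes 0.05 s, during which the arm holds its last target. There are 200 camera calls.

### The job

Take the white tube rack by its blue handle and hang it by its hook channel on the steel rail of the stand. Before you leave it, tug it straight down gently, with about 8 N on top of its own weight and without pressing the sprung rail to its stop, and keep that up for about a second to be sure it is held; then ease off and let go so that it hangs by itself. Leave the other things on the desk where they are.

Things in the scene. Friction and masses are not known exactly. Their poses are not given: they have to be found in the camera images.
- rack: White tube rack holding four fixed capped tubes, standing upright on the desk; about 0.32 kg, give or take a fifth. Origin: underside centre of its block (48 mm in x, 110 in y, 42 high; caps reach 93 mm). z up, +x towards its back, which faces away from the robot. A back plate (rear face x = +28 mm) rises to 104 mm; behind it a downward-open hook channel (slot), over that a blue handle.
- slot (a point): On the rack: middle of the underside of the hook channel's roof, at (36.5, 0, 100) mm in the rack's frame. The channel runs along rack y over the full 110 mm and is 17 mm wide, x = 28 to 45 mm; its rear lip ends at z = 74 mm, flared backwards to x = 52 mm. Hung, this point lies 6 mm above the rail's axis.
- handle (a point): On the rack: centre of the blue handle bar, at (36.5, 0, 150) mm in the rack's frame. The bar is 12 mm thick (rack x), 18 mm high, 98 mm long (rack y), on two posts at y = +-44 mm, with 37 mm of free space below it.
- stand: Fixed rail stand: dark base 110 x 270 x 10 mm, two posts 236 mm high at y = +-115 mm, x = +14 mm. Origin: centre of the base's underside; z up, +x away from the robot, turned by up to 0.25 rad. The rail runs along stand y at stand x = 0. The rack hangs on the -x side with its +x along the stand's +x. A 10 mm rest bar, 60 mm below the rail, front face at x = -4 mm, backs up the hung rack.
- rail_nominal (a point): On the stand: point 171 mm above its origin, where the middle of the rail's axis would be at its average height. The rail (steel, 12 mm diameter, free between y = +-103 mm, grey 46 x 24 x 60 mm housings beyond) is clamped up to 13 mm higher or lower, differently each time, and this is not measured: find it by feel or by sight.
- rail (a joint): How far the rail is pressed down against its springs, in m: 0 unloaded, 1 mm per newton, hard stop at 0.018. The rack's own weight alone gives about 0.0025 to 0.004.
- thermometer: White pen-shaped thermometer, 18 x 140 x 11 mm, lying; origin centre of underside. Leave alone.
- marker_red: Red marker pen, 16 x 120 x 17 mm, lying; origin centre of underside. Leave alone.
- swab_a: White and blue swab packet, 51 x 51 x 9 mm; origin centre of underside. Leave alone.
- swab_b: Second such swab packet. Leave alone.
- cup: Sample cup with orange lid, 62 mm across, 69 mm high; origin centre of underside. Leave alone.

How it is judged:
By the outcome, as a careful person would: the job done as asked, in the order asked, and still so for the second after the job is handed in, with the robot touching nothing.
It also fails if it takes over 67 s, if anything falls off the work surface, if the arm or the gripper's body presses on something with over 40 N, if the wrist force passes 120 N, or if a joint passes its speed limit or range.

## Working session

There is one attempt and no reset: what is moved stays moved. The work goes in short steps, Python scripts to look and compute and a shell command to move; the robot and the scene stay as the last step left them, time stands still between calls to the robot, and variables do not carry over. Pictures are saved under pics/ and viewed, about 8 in all and at most 12, crops included, and the job is handed in when it is done.

```bash
ls; mkdir -p pics
cat > h.py <<'E'
import numpy as np, cv2
from workcell import manip, vision
def cloud(name):
    c=vision.calibration(name); p,d=vision.read_camera(name)
    f=210/np.tan(np.radians(c["fov_y"])/2)
    v,u=np.mgrid[0:420,0:560]
    X=np.stack([(u-c["cx"])/f*d,(v-c["cy"])/f*d,d],-1)
    W=(X-np.array(c["t"]))@np.array(c["R"]); W[d==0]=np.nan
    return p,W
E
python3 - <<'E'
from h import *
ims=[]
for n in("top","side"):
    p,W=cloud(n); cv2.imwrite(f"pics/{n}0.png",p); np.save(n+"0.npy",W)
    c=vision.calibration(n);print(n,c)
s=manip.sense();print(s,manip.nose_length)
E
```

```text
pics
top {'fov_y': 46.62522451980943, 'cx': 273.09822148767273, 'cy': 215.8959355288743, 'R': array([[ 1.92534345e-02, -9.99811571e-01,  2.47557786e-03],
       [-9.87705644e-01, -1.94043845e-02, -1.55116184e-01],
       [ 1.55134993e-01,  5.41377065e-04, -9.87893132e-01]]), 't': array([0.0015567 , 0.50915745, 1.4578984 ])}
side {'fov_y': 52.35481614275702, 'cx': 283.38376485981826, 'cy': 215.713610144719, 'R': array([[-0.95688985, -0.29009328, -0.01441206],
       [-0.17495548,  0.61528777, -0.76864266],
       [ 0.23184564, -0.73298489, -0.63951603]]), 't': array([0.48748553, 0.17283166, 1.51875928])}
{'time': 0.1, 'qpos': array([-1.25467321,  0.60005944, -0.00252435,  1.6000633 ,  0.00179601,
        0.94291986, -0.07980137]), 'joint_velocities': array([-0.00082103, -0.00084383,  0.00187277, -0.00072256, -0.00034617,
       -0.00020464, -0.00021705]), 'joint_torque': array([ 6.09310227e-03, -7.77990675e+01,  1.57000121e+00, -2.58628964e+01,
        1.26196773e-02,  5.43831760e-03,  5.75776173e-07]), 'eef_pos': array([0.27739174, 0.66938981, 0.24748844]), 'orientation': array([-7.10626011e-05,  1.95131926e-01,  9.80776737e-01, -7.20484222e-04]), 'ft_force': array([-0.02243245, -0.16282823, -0.23299483]), 'wrist_torque': array([ 0.00607204,  0.01806114, -0.03175984]), 'gripper_width': 0.08527905947703518} 0.017
```

View pics/top0.png

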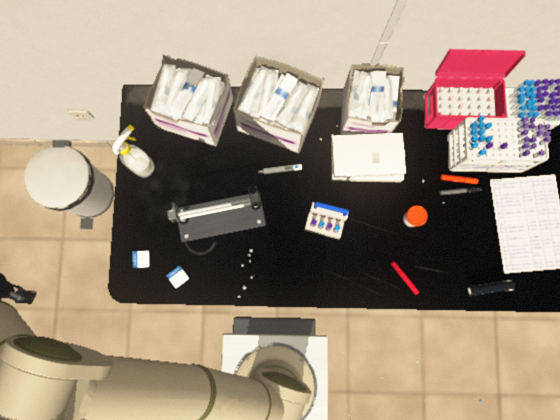

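View pics/side0.png

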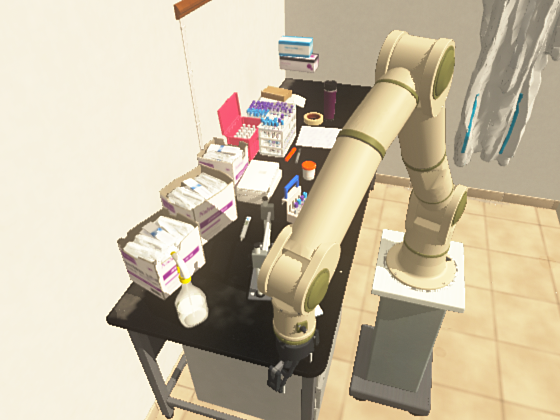

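Top view: rack at about (327,220) with the blue handle at (331,208). The stand is around (218,215), with its rail running from about (180,213) to (255,203). Next I'll extract 3D positions.

Run:
```python
from h import *
p=cv2.imread("pics/top0.png"); W=np.load("top0.npy")
b,g,r=[p[...,i].astype(int) for i in range(3)]
def line(m,n):
    P=W[m]; P=P[~np.isnan(P).any(1)]; c=np.median(P,0); 
    rect=cv2.minAreaRect((P[:,:2]*1000).astype(np.float32))
    print(n,len(P),"med",c.round(4),"rect",rect, "z pct",np.percentile(P[:,2],[2,25,50,75,98]).round(4))
reg=np.zeros(b.shape,bool); reg[195:245,295:360]=1
line(reg&(b>120)&(r<90)&(W[...,2]>.13),"handle")
line(reg&(W[...,2]>.03)&(W[...,2]<.12),"rackbody")
reg[:]=0; reg[180:250,160:275]=1
line(reg&(W[...,2]>.215),"posts/top")
line(reg&(W[...,2]>.12)&(W[...,2]<.215),"railetc")
line(reg&(W[...,2]>.003)&(W[...,2]<.03),"base")
big=cv2.resize(p[180:250,160:360],None,fx=4,fy=4,interpolation=cv2.INTER_CUBIC)
z=np.nan_to_num(W[180:250,160:360,2]); zc=cv2.applyColorMap((np.clip(z/.25,0,1)*255).astype(np.uint8),cv2.COLORMAP_JET)
cv2.imwrite("pics/a.png",np.vstack([big,cv2.resize(zc,None,fx=4,fy=4,interpolation=cv2.INTER_NEAREST)]))
```

```text
handle 153 med [ 0.5187 -0.1548  0.1589] rect ((518.631591796875, -153.75674438476562), (96.79371643066406, 11.286775588989258), 76.74893188476562) z pct [0.1434 0.1561 0.1589 0.1613 0.1656]
rackbody 874 med [ 0.496  -0.1478  0.0489] rect ((495.4222412109375, -149.08544921875), (110.51406860351562, 72.71100616455078), 76.09356689453125) z pct [0.0353 0.0424 0.0489 0.0949 0.1089]
posts/top 102 med [0.5079 0.2816 0.2359] rect ((523.7218627929688, 179.23251342773438), (18.82498550415039, 247.95521545410156), 12.72792911529541) z pct [0.2158 0.2336 0.2359 0.2386 0.2417]
railetc 842 med [0.5112 0.1854 0.1848] rect ((523.6666870117188, 179.3671112060547), (58.94520568847656, 254.41317749023438), 12.52167797088623) z pct [0.1213 0.1557 0.1848 0.1954 0.2095]
base 3383 med [0.498  0.1761 0.0086] rect ((516.7120971679688, 189.78765869140625), (220.63352966308594, 362.2929992675781), 1.129841923713684) z pct [0.0031 0.0052 0.0086 0.0119 0.0182]
```

View pics/a.png

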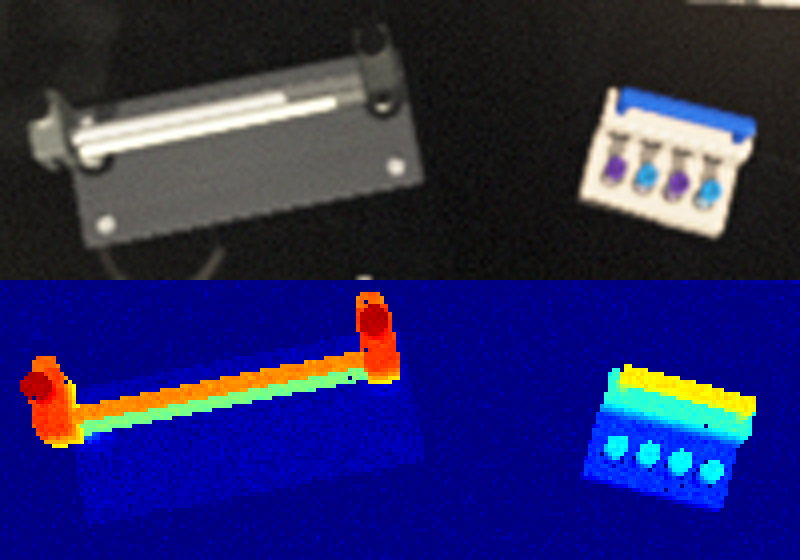

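Crop: the rail is the orange depth band with the rest bar (green) in front of it, and the posts are at both ends. The handle is the yellow bar at right. I'll fit both.

```bash
cat >> h.py <<'E'
def fitline(P):
    P=P[~np.isnan(P).any(1)]
    for _ in range(3):
        c=P.mean(0); u=np.linalg.svd(P-c,full_matrices=False)[2][0]; u*=np.sign(u[1])
        r=np.linalg.norm(np.cross(P-c,u),axis=1); P=P[r<max(2.5*np.sqrt((r**2).mean()),.004)]
    t=(P-c)@u; return c,u,t.min(),t.max(),np.sqrt((r**2).mean()),len(P)
E
python3 - <<'E'
from h import *
W=np.load("top0.npy"); p=cv2.imread("pics/top0.png")
st=np.zeros(W.shape[:2],bool); st[180:250,181:247]=1
z=W[...,2]
c,u,*k=fitline(W[st&(z>.15)&(z<.21)]); print("rail",c.round(4),u.round(4),k,"yaw",np.arctan2(-u[0],u[1]))
c2,u2,*k=fitline(W[st&(z>.10)&(z<.148)]); print("rest",c2.round(4),u2.round(4),k,"yaw",np.arctan2(-u2[0],u2[1]))
for lab,m in(("postsL",(slice(180,250),slice(160,182))),("postsR",(slice(180,250),slice(247,275)))):
    P=W[m].reshape(-1,3);
    P=P[(P[:,2]>.12)]; print(lab,len(P),P[P[:,2]>.225].mean(0).round(4), (P[P[:,2]>.228][:,2]).max())
rk=np.zeros(W.shape[:2],bool); rk[195:245,295:360]=1
c,u,a,b,*k=fitline(W[rk&(z>.145)]); print("handle",(c+u*(a+b)/2).round(4),u.round(4),a,b,k,"yaw",np.arctan2(-u[0],u[1]))
P=W[rk&(z>.092)&(z<.135)]; c,u,a,b,*k=fitline(P);print("plate",c.round(4),a,b,"yaw",np.arctan2(-u[0],u[1]))
P=W[rk&(z>.03)&(z<.06)]; print("block",cv2.minAreaRect((P[:,:2]*1000).astype(np.float32)))
print(vision.calibration("wrist"))
E
```

```text
rail [0.5098 0.1773 0.1843] [-2.164e-01  9.763e-01 -4.000e-04] [np.float64(-0.09278477755352192), np.float64(0.09330817240152132), np.float64(0.004593559863681542), 285] yaw 0.2181681174245407
rest [0.509  0.1853 0.1239] [-0.2157  0.9764 -0.0033] [np.float64(-0.09706863080866315), np.float64(0.09598430635110315), np.float64(0.003961348135114252), 216] yaw 0.2174564046781388
postsL 256 [0.4991 0.2908 0.2365] 0.2423406447916202
postsR 218 [0.5487 0.0669 0.2363] 0.24166623963737985
handle [ 0.5188 -0.1538  0.1583] [0.2334 0.9724 0.0045] -0.04849888501710364 0.04831652674880212 [np.float64(0.005750532143046442), 171] yaw -0.2355908819124071
plate [ 0.5074 -0.1509  0.1029] -0.05623281190854431 0.05429882456309338 yaw -0.27114446086102245
block ((484.53509521484375, -146.6709442138672), (110.17507934570312, 50.295536041259766), 76.51544952392578)
{'fov_y': 63.08904618191718, 'cx': 276.4671830835332, 'cy': 211.04243193619237, 'R': array([[ 0.38310624,  0.92370351, -0.00119859],
       [ 0.88785672, -0.36788018,  0.27635959],
       [ 0.25483339, -0.10693926, -0.96105356]]), 't': array([-0.72378445, -0.03509599,  0.37834308])}
```

```bash
python3 -m pendant '[1,0.1,-0.2,0.06,-0.03, 1,0.1,-0.22,0.06,-0.03, 1,0.1,-0.22,0.06,-0.03, 1,0.1,-0.22,0.06,-0.03, 1,0.1,-0.22,0.06,-0.03, 1,0.1,-0.22,0.06,-0.03, 1,0.1,-0.22,0.06,-0.03, 1,0.1,-0.22,0.06,-0.03, 1,0.1,-0.22,0.04,-0.03, 1,0.1,-0.22,0.02,-0.03, 1,0.1,-0.22,0,-0.03, 1,0.1,-0.22,0,-0.03, 1,0.1,-0.22,0,-0.03, 1,0.1,-0.22,0,-0.03, 1,0.1,-0.2,0,-0.03, 1,0.05,0,0,-0.03, 1,0,0,0,0, 1,0,0,0,0, 1,0,0,0,0]' 60
python3 - <<'E'
from h import *
s=manip.sense(); print(s["eef_pos"],s["orientation"],s["qpos"].round(2))
p,W=cloud("wrist"); cv2.imwrite("pics/w1.png",p); np.save("w1.npy",W)
z=W[...,2]
for n,lo,hi in(("rail",.15,.2),("rest",.10,.135)):
    # select points near the expected line
    q=np.array([.5105,.1773]); d=np.array([-.2164,.9763]); nn=np.array([.9763,.2164])
    e=(W[...,:2]-q)@nn; t=(W[...,:2]-q)@d
    c,u,a,b,*k=fitline(W[(z>lo)&(z<hi)&(abs(e)<.02)&(abs(t)<.085)]); c=c-u*((c[:2]-np.array([.5102,.1759]))@u[:2]); print(n,c.round(4),u.round(4),a,b,k,"yaw",np.arctan2(-u[0],u[1]))
E
```

```text
time: 1.68
eef_pos: [0.5092, 0.182, 0.3289]
orientation: [-0.0, 0.625, 0.781, -0.0]
ft_force: [-0.5, 0.5, 0.3]
gripper_width: 0.0853
[0.50919916 0.18195199 0.32892962] [-4.01242948e-04  6.24544986e-01  7.80988679e-01 -2.87688924e-04] [-0.7   0.3   0.34  1.94 -0.12  0.93 -0.09]
rail [0.5099 0.1758 0.1834] [-0.2161  0.9764  0.0018] -0.09130993162769752 0.07842971561784884 [np.float64(0.003738408303208668), 2900] yaw 0.2178447334044575h.py:13: RuntimeWarning: Mean of empty slice.
  c=P.mean(0); u=np.linalg.svd(P-c,full_matrices=False)[2][0]; u*=np.sign(u[1])
  ret = um.true_divide(
Traceback (most recent call last):
  File "h.py", line 13, in fitline
    c=P.mean(0); u=np.linalg.svd(P-c,full_matrices=False)[2][0]; u*=np.sign(u[1])
                   ~~~~~~~~~~~~~~~~~~~~~~~~~~~~~~~~~~~~~~~~~^^^
IndexError: index 0 is out of bounds for axis 0 with size 0
```

View pics/w1.png

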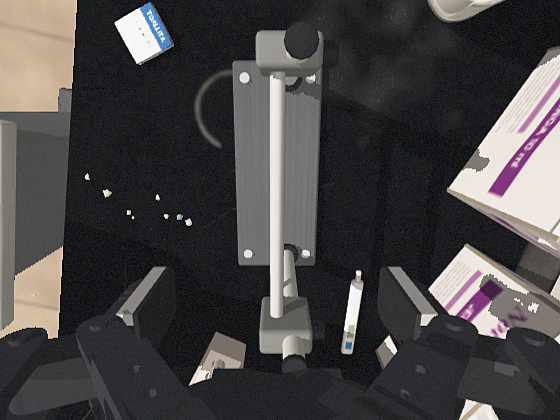

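Wrist view: rail is the bright vertical bar at column ~277, rows 75–315. It agrees with the top camera, putting its axis at about (0.510, 0.176, 0.179). Moving above the rack.

```bash
python3 -m pendant '[1,0,-0.1,0,-0.02, 1,0.01,-0.22,0,-0.025, 1,0.01,-0.22,0,-0.025, 1,0.01,-0.22,0,-0.025, 1,0.01,-0.22,0,-0.025, 1,0.01,-0.22,0,-0.025, 1,0.01,-0.22,-0.05,-0.025, 1,0,-0.22,-0.05,-0.025, 1,0,-0.22,-0.05,-0.025, 1,0,-0.22,-0.05,-0.008, 1,0,-0.16,0,0, 1,0,0,0,0, 1,0,0,0,0, 1,0,0,0,0]' 60
python3 - <<'E'
from h import *
s=manip.sense(); a=np.arctan2(s["orientation"][2],s["orientation"][1]); print(s["eef_pos"],"yaw",2*a-np.pi/2)
p,W=cloud("wrist"); cv2.imwrite("pics/w2.png",p); np.save("w2.npy",W)
z=W[...,2]
b,g,r=[p[...,i].astype(int) for i in range(3)]
q=np.array([.5188,-.1538]); d=np.array([.2334,.9724]); nn=np.array([.9724,-.2334])
e=(W[...,:2]-q)@nn; t=(W[...,:2]-q)@d
m=(z>.15)&(z<.17)&(abs(e)<.03)&(abs(t)<.06)
c,u,a,b_,*k=fitline(W[m]); print("handle",(c+u*(a+b_)/2).round(4),u.round(4),a,b_,k,"yaw",np.arctan2(-u[0],u[1]))
print(cv2.minAreaRect((W[m][:,:2]*1000).astype(np.float32)))
E
```

```text
time: 2.9
eef_pos: [0.5188, -0.1544, 0.2992]
orientation: [-0.0, 0.786, 0.618, 0.0]
ft_force: [0.1, 0.4, -0.6]
gripper_width: 0.0855
[ 0.51878844 -0.15440038  0.29922825] yaw -0.2374960234287966
handle [ 0.5185 -0.153   0.1579] [2.254e-01 9.743e-01 2.000e-04] -0.05102139140950975 0.04645244143788251 [np.float64(0.0035544330463357053), 1713] yaw -0.227309670353465
((518.6025390625, -153.02764892578125), (97.47549438476562, 11.960095405578613), 76.8603515625)
```

View pics/w2.png

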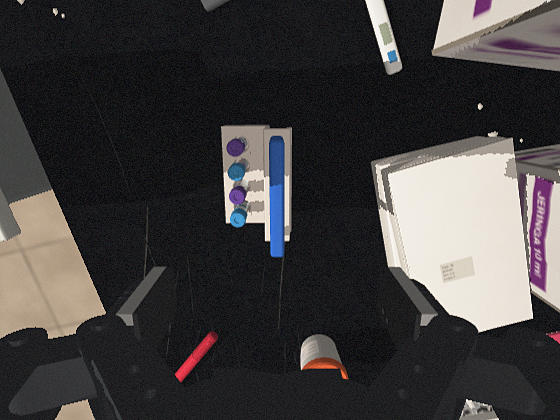

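Wrist view: blue handle is vertical at column 277, rows 135–257, centred between the fingers. Descending and gripping.

```bash
python3 -m pendant '[1,0,0,-0.1,0.003, 1,0,0,-0.2,0, 1,0,0,-0.2,0, 1,0,0,-0.2,0, 1,0,0,-0.15,0, 1,0,0,-0.1,0, 1,0,0,-0.06,0, 1,0,0,0,0, 1,0,0,0,0, -1,0,0,0,0, -1,0,0,0,0, -1,0,0,0,0, -1,0,0,0,0, -1,0,0,0,0, -1,0,0,0,0, -1,0,0,0,0, -1,0,0,0,0, -1,0,0,0,0]' 60
```

```text
time: 4.45
eef_pos: [0.5193, -0.1553, 0.1482]
orientation: [0.0, 0.784, 0.62, 0.0]
ft_force: [-0.9, 1.8, 5.8]
gripper_width: 0.011
```

```bash
python3 -m pendant '[-1,0,0,0.02,0, -1,0,0,0.05,0, -1,0,0,0.1,0, -1,0,0,0.15,0, -1,0,0,0.2,0, -1,0,0,0.2,0, -1,0,0,0.2,0, -1,0,0,0.2,0, -1,0,0,0.2,0, -1,0,0,0.2,0, -1,0,0,0.2,0, -1,0,0,0.15,0, -1,0,0,0.08,0, -1,0,0,0,0, -1,0,0,0,0, -1,0,0,0,0, -1,0,0,0,0]' 60; python3 -c "
from h import *
s=manip.sense();print(s['eef_pos'],s['ft_force'],s['wrist_torque'],s['qpos'].round(2))"
```

```text
time: 5.87
eef_pos: [0.5184, -0.1549, 0.4389]
orientation: [-0.001, 0.784, 0.621, -0.001]
ft_force: [0.7, 0.2, -3.3]
gripper_width: 0.0109
[ 0.51836665 -0.15494299  0.43893712] [ 0.66538344  0.23278595 -3.31016313] [-0.04396841 -0.09033592  0.02011451] [-0.27  0.22  0.58  1.78 -0.13  1.18  0.11]
```

```bash
python3 -m pendant '[-1,-0.02,0.08,0,0.01, -1,-0.02,0.15,0,0.02, -1,-0.02,0.18,0,0.02, -1,-0.02,0.18,0,0.02, -1,-0.02,0.18,0,0.02, -1,-0.02,0.18,0,0.02, -1,-0.02,0.18,0,0.02, -1,-0.02,0.18,0,0.02, -1,-0.02,0.18,0,0.02, -1,-0.02,0.18,0,0.02, -1,-0.02,0.18,0,0.02, -1,-0.02,0.15,0,0.0145, -1,-0.01,0.1,0,0, -1,0,0.06,0,0, -1,0,0,0,0, -1,0,0,0,0, -1,0,0,0,0, -1,0,0,0,0, -1,0,0,0,0]' 60
cat > st.py <<'E'
from h import *
s=manip.sense(); o=s["orientation"]; a=np.arctan2(o[2],o[1]); p=s["eef_pos"]
w=2*a-np.pi/2; n=np.array([np.cos(.218),np.sin(.218)]); d=np.array([-n[1],n[0]])
e=p[:2]-np.array([.510,.176])
print("t",s["time"],"p",p.round(4),"q",o.round(4),"yaw",round(w,4),"ex,ey(stand)",(e@n).round(4),(e@d).round(4),"F",s["ft_force"].round(2),"M",s["wrist_torque"].round(3),s["gripper_width"])
E
python3 st.py
python3 - <<'E'
from h import *
p,W=cloud("side"); cv2.imwrite("pics/s2.png",cv2.resize(p[100:350,180:420],None,fx=2.4,fy=2.4)); np.save("s2.npy",W)
E
```

```text
time: 7.45
eef_pos: [0.4817, 0.1677, 0.4403]
orientation: [0.0, 0.627, 0.779, -0.0]
ft_force: [-0.3, 0.7, -3.1]
gripper_width: 0.0112
t 7.45 p [0.4817 0.1677 0.4403] q [ 1.00e-04  6.27e-01  7.79e-01 -0.00e+00] yaw 0.2153 ex,ey(stand) -0.0295 -0.002 F [-0.27  0.7  -3.07] M [-0.018 -0.071 -0.038] 0.011152359196488977
```

View pics/s2.png

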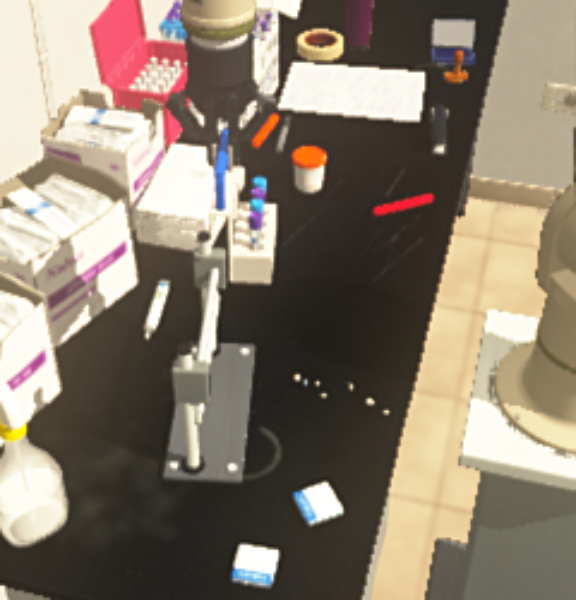

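Side view: rack held upright in front of and above the rail, handle at (222,175) in the crop, tilt not noticeable. Descending in front of the rail with 30 mm offset.

```bash
python3 -m pendant '[-1,0,0,-0.06,0, -1,0,0,-0.12,0, -1,0,0,-0.14,0, -1,0,0,-0.14,0, -1,0,0,-0.14,0, -1,0,0,-0.14,0, -1,0,0,-0.14,0, -1,0,0,-0.12,0, -1,0,0,-0.08,0.0015, -1,0,0,-0.03,0, -1,0,0,0,0, -1,0,0,0,0, -1,0,0,0,0]' 60; python3 st.py
python3 - <<'E'
from h import *
p,W=cloud("side"); cv2.imwrite("pics/s3.png",cv2.resize(p[150:320,210:370],None,fx=3.5,fy=3.5,interpolation=cv2.INTER_CUBIC)); np.save("s3.npy",W)
n=np.array([np.cos(.218),np.sin(.218)]); d=np.array([-n[1],n[0]]); R0=np.array([.510,.176])
x=(W[...,:2]-R0)@n; y=(W[...,:2]-R0)@d; z=W[...,2]
# y+ side face of block: y ~ +.055
zb=manip.sense()["eef_pos"][2]-.148
for lo in (.0,.01,.02,.03,.06,.07,.08,.09,.1):
    m=(abs(y-.053)<.006)&(z>zb+lo)&(z<zb+lo+.01)&(x<.03)&(x>-.12)
    if m.sum()>3: print(lo,m.sum(),"x range",np.percentile(x[m],[3,50,97]).round(4))
E
```

```text
time: 8.58
eef_pos: [0.482, 0.1688, 0.2745]
orientation: [0.0, 0.625, 0.78, 0.001]
ft_force: [0.4, 0.1, -3.0]
gripper_width: 0.0109
t 8.5833 p [0.482  0.1688 0.2745] q [3.000e-04 6.253e-01 7.804e-01 6.000e-04] yaw 0.2197 ex,ey(stand) -0.0289 -0.0009 F [ 0.44  0.11 -3.04] M [ 0.013 -0.05  -0.009] 0.010866832156618402
0.0 33 x range [-0.0855 -0.063  -0.037 ]
0.01 31 x range [-0.0857 -0.0599 -0.0376]
0.02 38 x range [-0.0853 -0.0617 -0.038 ]
0.03 33 x range [-0.0858 -0.0635 -0.0379]
0.06 6 x range [-0.0389 -0.0355 -0.0004]
0.07 8 x range [-0.0389 -0.0358 -0.0133]
0.08 6 x range [-0.0625 -0.0375 -0.0204]
0.09 10 x range [-0.0394 -0.0298 -0.0144]
0.1 25 x range [-0.0391 -0.0271 -0.0166]
```

View pics/s3.png

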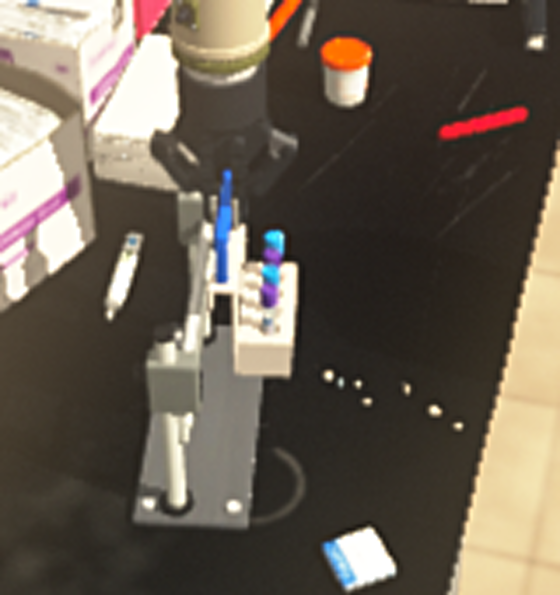

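Crop: rack in front of the rail, upright. The block's sides show no x drift with height. Next: the rail's position in this same camera, for a relative check.

Run:
```python
from h import *
W=np.load("s3.npy"); n=np.array([np.cos(.218),np.sin(.218)]); d=np.array([-n[1],n[0]]); R0=np.array([.510,.176])
C=vision.calibration("side"); cam=-np.array(C["R"]).T@np.array(C["t"])
for nm in("s2.npy","s3.npy"):
    W=np.load(nm); x=(W[...,:2]-R0)@n; y=(W[...,:2]-R0)@d; z=W[...,2]
    m=(abs(y)<.09)&(abs(x)<.015)&(z>.16)&(z<.2)
    P=np.stack([x[m],y[m],z[m]],1)
    # fit circle centre in xz with r=6mm, points offset towards camera
    from scipy.optimize import least_squares
    f=lambda q:np.hypot(P[:,0]-q[0]-q[2]*P[:,1],P[:,2]-q[1])-.006
    r=least_squares(f,[0,.179,0],loss="soft_l1",f_scale=.002); print(nm,len(P),r.x.round(4),"rms",np.sqrt((r.fun**2).mean()).round(4), "mean",P.mean(0).round(4))
```

```text
s2.npy 132 [0.0028 0.1795 0.    ] rms 0.0016 mean [0.0021 0.0006 0.1838]
s3.npy 133 [ 0.0028  0.1795 -0.0071] rms 0.0017 mean [0.0021 0.0012 0.1838]
```

Rail and block share the same ~3 mm side-camera bias, so their relative position is confirmed to under 1 mm. Rail axis z ≈ 0.1795. Shifting over the rail and lowering part way.

```bash
python3 -m pendant '[-1,0.03,0.007,0,0, -1,0.05,0.011,0,0, -1,0.05,0.011,0,0, -1,0.04,0.009,0,0, -1,0.015,0.003,0,0, -1,0,0,0,0, -1,0,0,0,0, -1,0,0,0,0]' 60; python3 st.py
```

```text
time: 9.3
eef_pos: [0.509, 0.1748, 0.2736]
orientation: [-0.0, 0.625, 0.78, -0.0]
ft_force: [-0.0, 0.0, -2.4]
gripper_width: 0.0111
t 9.3 p [0.509  0.1748 0.2736] q [-1.000e-04  6.252e-01  7.804e-01 -3.000e-04] yaw 0.2199 ex,ey(stand) -0.0013 -0.001 F [-0.02  0.04 -2.43] M [-0.    -0.099  0.001] 0.0110993721179394
```

```bash
python3 -m pendant '[-1,0.005,0.001,-0.015,0, -1,0,0,-0.03,0, -1,0,0,-0.03,0, -1,0,0,-0.03,0, -1,0,0,-0.03,0, -1,0,0,-0.03,0, -1,0,0,-0.02,0, -1,0,0,0,0, -1,0,0,0,0]' 60; python3 st.py
```

```text
time: 10.05
eef_pos: [0.51, 0.175, 0.2458]
orientation: [-0.0, 0.625, 0.78, -0.0]
ft_force: [0.9, -0.4, -3.1]
gripper_width: 0.0114
t 10.05 p [0.51   0.175  0.2458] q [-1.000e-04  6.252e-01  7.804e-01 -2.000e-04] yaw 0.22 ex,ey(stand) -0.0002 -0.0009 F [ 0.88 -0.37 -3.11] M [ 0.001 -0.033 -0.025] 0.011414252762704667
```

```bash
python3 -m pendant '[-1,0,0,-0.015,0, -1,0,0,-0.015,0, -1,0,0,-0.015,0, -1,0,0,-0.015,0, -1,0,0,-0.01,0, -1,0,0,0,0, -1,0,0,0,0]' 60; python3 st.py;  python3 -m pendant '[-1,0,0,-0.01,0, -1,0,0,-0.01,0, -1,0,0,-0.01,0, -1,0,0,0,0, -1,0,0,0,0, -1,0,0,0,0]' 60; python3 st.py
```

```text
time: 10.63
eef_pos: [0.51, 0.1751, 0.2354]
orientation: [-0.0, 0.625, 0.78, -0.0]
ft_force: [1.5, 0.9, -2.6]
gripper_width: 0.0108
t 10.6333 p [0.51   0.1751 0.2354] q [-0.000e+00  6.252e-01  7.805e-01 -1.000e-04] yaw 0.22 ex,ey(stand) -0.0002 -0.0009 F [ 1.46  0.9  -2.62] M [ 0.051 -0.039 -0.016] 0.010767379751155213
time: 11.13
eef_pos: [0.5102, 0.1751, 0.2312]
orientation: [0.0, 0.625, 0.78, 0.0]
ft_force: [0.1, -0.1, -1.1]
gripper_width: 0.0109
t 11.1333 p [0.5102 0.1751 0.2312] q [1.000e-04 6.252e-01 7.805e-01 2.000e-04] yaw 0.22 ex,ey(stand) -0.0 -0.0009 F [ 0.12 -0.1  -1.07] M [ 0.036 -0.117  0.009] 0.01089855681741197
```

Contact at z ≈ 0.2333, as predicted. Applying the tug.

```bash
python3 -m pendant '[-1,0,0,-0.01,0, -1,0,0,-0.01,0, -1,0,0,-0.01,0, -1,0,0,-0.01,0, -1,0,0,-0.01,0, -1,0,0,-0.005,0, -1,0,0,-0.005,0, -1,0,0,0,0, -1,0,0,0,0]' 60; python3 st.py
```

```text
time: 11.88
eef_pos: [0.5103, 0.1751, 0.2225]
orientation: [0.0, 0.625, 0.78, 0.0]
ft_force: [-1.8, -0.8, 8.1]
gripper_width: 0.011
t 11.8833 p [0.5103 0.1751 0.2225] q [1.000e-04 6.252e-01 7.804e-01 4.000e-04] yaw 0.22 ex,ey(stand) 0.0001 -0.0009 F [-1.81 -0.77  8.06] M [-0.131  0.312  0.018] 0.010977490821847844
```

```bash
python3 -m pendant '[-1,0,0,0,0, -1,0,0,0,0, -1,0,0,0,0, -1,0,0,0,0, -1,0,0,0,0, -1,0,0,0,0]' 60; python3 -m pendant '[-1,0,0,0,0, -1,0,0,0,0, -1,0,0,0,0, -1,0,0,0,0, -1,0,0,0,0, -1,0,0,0,0, -1,0,0,0,0]' 60; python3 -m pendant '[-1,0,0,0.005,0, -1,0,0,0.01,0, -1,0,0,0.01,0, -1,0,0,0.01,0, -1,0,0,0.01,0, -1,0,0,0.008,0, -1,0,0,0,0, -1,0,0,0,0, -1,0,0,0,0]' 60; python3 st.py
```

```text
time: 12.38
eef_pos: [0.5103, 0.1752, 0.2225]
orientation: [0.0, 0.625, 0.78, 0.0]
ft_force: [-1.8, -1.2, 8.8]
gripper_width: 0.0109
time: 12.97
eef_pos: [0.5102, 0.1752, 0.2225]
orientation: [0.0, 0.625, 0.78, 0.0]
ft_force: [-1.8, -0.5, 8.5]
gripper_width: 0.0107
time: 13.72
eef_pos: [0.5101, 0.1751, 0.2299]
orientation: [0.0, 0.625, 0.78, 0.0]
ft_force: [1.3, 0.0, 0.8]
gripper_width: 0.011
t 13.7167 p [0.5101 0.1751 0.2299] q [1.000e-04 6.252e-01 7.805e-01 1.000e-04] yaw 0.22 ex,ey(stand) -0.0 -0.0009 F [1.3  0.02 0.85] M [ 0.06  -0.322  0.004] 0.010998476314135378
```

```bash
python3 -m pendant '[-1,0,0,0.004,0, -1,0,0,0,0, -0.7,0,0,0,0, -0.65,0,0,0,0, -0.6,0,0,0,0, -0.55,0,0,0,0, -0.5,0,0,0,0, -0.4,0,0,0,0, -0.3,0,0,0,0, -0.15,0,0,0,0, 0,0,0,0,0, 0.15,0,0,0,0, 0.3,0,0,0,0, 0.3,0,0,0,0, 0.3,0,0,0,0, 0.3,0,0,0,0]'; python3 st.py
python3 - <<'E'
from h import *
p,W=cloud("side"); cv2.imwrite("pics/s4.png",cv2.resize(p[150:320,210:370],None,fx=3.5,fy=3.5,interpolation=cv2.INTER_CUBIC)); np.save("s4.npy",W)
E
```

```text
time: 15.05
eef_pos: [0.51, 0.1751, 0.2306]
orientation: [0.0, 0.625, 0.78, -0.0]
ft_force: [-0.3, -0.1, -0.5]
gripper_width: 0.0557
t 15.05 p [0.51   0.1751 0.2306] q [ 0.      0.6252  0.7805 -0.    ] yaw 0.2201 ex,ey(stand) -0.0002 -0.0009 F [-0.27 -0.09 -0.45] M [-0.043  0.048 -0.007] 0.05567020179696901
```

View pics/s4.png

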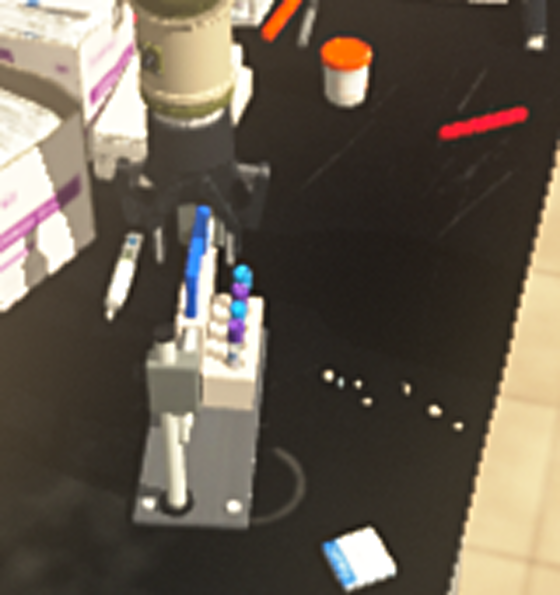

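The rack hangs on the rail with the fingers clear on both sides of the handle at about (200,240), and the wrist force is about zero. Withdrawing straight up and checking again.

```bash
python3 -m pendant '[0.3,0,0,0.02,0, 0.3,0,0,0.06,0, 0.3,0,0,0.12,0, 0.3,0,0,0.18,0, 0.3,0,0,0.18,0, 0.3,0,0,0.18,0, 0.3,0,0,0.15,0, 0.3,0,0,0.08,0, 0.3,0,0,0,0, 0.3,0,0,0,0, 0.3,0,0,0,0, 0.3,0,0,0,0, 0.3,0,0,0,0, 0.3,0,0,0,0, 0.3,0,0,0,0]'; python3 st.py
python3 - <<'E'
from h import *
n=np.array([np.cos(.218),np.sin(.218)]); d=np.array([-n[1],n[0]]); R0=np.array([.510,.176])
for i in range(2):
    p,W=cloud("side"); b,g,r=[p[...,k].astype(int) for k in range(3)]
    x=(W[...,:2]-R0)@n; y=(W[...,:2]-R0)@d; z=W[...,2]
    h=(b>110)&(r<90)&(abs(x)<.03)&(abs(y)<.06)&(z>.2)&(z<.27)
    m=(abs(y-.053)<.006)&(z>.08)&(z<.12)&(x<-.005)&(x>-.12)
    print("handle",h.sum(),x[h].mean().round(4),y[h].mean().round(4),"ztop",np.percentile(z[h],95).round(4),"block x",np.percentile(x[m],[3,97]).round(4),"z min side",np.nanmin(z[(abs(y-.053)<.005)&(x<-.01)&(x>-.08)&(z>.04)]).round(4))
cv2.imwrite("pics/s5.png",cv2.resize(p[150:320,210:370],None,fx=3.5,fy=3.5,interpolation=cv2.INTER_CUBIC))
a=cv2.imread("pics/top0.png"); t,_=cloud("top"); cv2.imwrite("pics/t5.png",t)
E
```

```text
time: 16.35
eef_pos: [0.5099, 0.175, 0.3755]
orientation: [-0.0, 0.625, 0.78, -0.001]
ft_force: [0.6, -0.5, -0.9]
gripper_width: 0.0559
t 16.35 p [0.5099 0.175  0.3755] q [-2.000e-04  6.252e-01  7.804e-01 -5.000e-04] yaw 0.22 ex,ey(stand) -0.0003 -0.0009 F [ 0.64 -0.55 -0.86] M [ 0.028 -0.037 -0.059] 0.055943281353142735
handle 93 -0.0001 0.0125 ztop 0.2434 block x [-0.0498 -0.0065] z min side 0.0794
handle 93 -0.0002 0.0133 ztop 0.2445 block x [-0.0513 -0.0067] z min side 0.0762
```

View pics/s5.png

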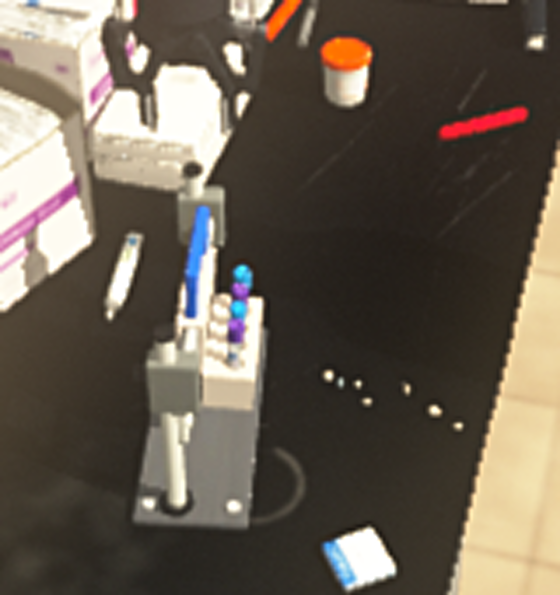

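The rack hangs steady on the rail, leaning slightly onto the rest bar, with the gripper well clear. The thermometer, marker, cup and swab packet in view have not moved. Handing in.

```bash
python3 -c "
from workcell import manip
print(manip.finish_job())"
```

```text
the job is handed in; nothing more can be done
None
```

The rack is hanging by its hook channel on the stand's rail, and the job was handed in at about 16.5 s of robot time.

- **Hanging:** I gripped the rack by its blue handle, carried it over the rail and lowered it. The channel touched at about 0.233 m tool height, which puts the rail axis at about 0.1795 m.
- **Tug:** The readings while holding were 8.1, 8.8 and 8.5 N downward beyond the rack's weight, over about 1.1 s. The rail was pressed down about 11 mm of its 18 mm, worked out from the tool height. Then I eased off to about 0 N and let go.
- **Last checks:** After I withdrew upward, two side-camera readings agreed to within the depth noise. The rack hangs steady, leaning slightly on the rest bar, with the gripper about 0.14 m above its release height.
- **Other things:** The thermometer, marker, cup and one swab packet look unmoved in the side view. The second packet was outside that crop; I took a final top picture but did not look at it, so that one is not checked.
- **Disagreement:** The side camera put both the rail and the rack about 3 mm off from the top and wrist cameras. The offset was the same for both to within 1 mm, so it did not affect the fit.

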